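# Turn the chart stand's leaf

### The job

The grey chart stand has to show its next round: with a fingertip, push the domino along the bare left-hand page onto the ledge at the far end of the stand, clear of where the leaf will come down, and then put a fingertip under the leaf's tab and turn the stiff leaf over its spine until it lies fully flat on the left-hand page. Do not pick up or stand the domino on edge, do not slam the leaf, and leave the vials, ramekin, counter and spoon where they are.

Things in the scene. Friction and masses are not known exactly. Their poses are not given: they have to be found in the camera images.
- stand: Grey chart stand fixed to the trolley: block 200 mm (x, along the spine, roughly away from the robot) by 250 mm (y, to the left) by 60 mm high, origin at the centre of its underside. Right-hand page y < 0, left-hand page y > 0, both level, 60 mm up. The spine runs along x at y = 0, 62.5 mm up. The leaf covers x = -95 to +35 mm on either page.
- ledge (a point): Middle of the ledge for the domino, on its surface: the full-width strip of the stand's level top (60 mm up) from stand x = +35 to +96 mm, beyond the leaf's far end; the point is at stand x = 65 mm, y = 0. A lip 4 mm thick and 10 mm high closes the far end (x = 96 to 100 mm); other edges have no lip.
- leaf (a joint): Angle of the white leaf about the spine, rad: 0 = flat on the right-hand page (starts at 0 to 0.2), 1.57 = upright, 3.14 = flat on the left-hand page (its limit). The hinge is stiff: the leaf stays where it is left and must be pushed all the way, with 1 to 3 N at the tab. Leaf: 5 mm thick, centred on the hinge axis, 130 mm along the spine, 118 mm wide from the spine.
- leaf_tab (a point): Point on the leaf's tab at mid-length and mid-thickness, 145 mm from the spine. The tab is 50 mm along the spine (stand x = -55 to -5 mm), 5 mm thick, and reaches to 160 mm from the spine, overhanging the stand's side by 35 mm, its underside 60 mm above the trolley when flat. Axes: x along the spine, y in the leaf's plane towards the spine, z up when the leaf lies on the right.
- domino_center (a point): Centre of the loose tortoiseshell-brown domino, 24 mm (its x) by 48 mm (its y) by 10 mm thick, about 25 g, lying flat on the left-hand page with its length roughly across the stand; its centre is 5 mm above the page.
- ramekin: White ceramic ramekin, 84 mm across, 42 mm high, below the chute of the dispensing tower; origin at the centre of its underside. To be left alone.
- counter: Chrome hand tally counter, 44 mm across, 42 mm high; origin at the centre of its underside. To be left alone.
- spoon: Steel spoon, 140 mm long, lying; origin on its underside. To be left alone.
- vial_a: Amber vial with a white cap, 36 mm across, 66 mm high; origin at the centre of its underside. To be left alone.
- vial_b: Amber vial with a white cap, 36 mm across, 66 mm high; origin at the centre of its underside. To be left alone.
- vial_c: Amber vial with a white cap, 36 mm across, 66 mm high; origin at the centre of its underside. To be left alone.
Not all that is in view belongs to the job. Leave any green or yellow look-alike of the part that bears domino_center alone.

How it is judged:
By the outcome, as a careful person would: the job done as asked, in the order asked, and still so for the second after the job is handed in, with the robot touching nothing.
It also fails if it takes over 58 s, if anything falls off the work surface, if the arm or the gripper's body presses on something with over 40 N, if the wrist force passes 120 N, or if a joint passes its speed limit or range.

### The arm

A 6-joint arm with a two-finger parallel gripper is mounted at the origin on the work surface. World frame = base frame: x ahead of the robot, y to its left, z up, the work surface at z = 0. Lengths are in mm, angles in rad, forces in N, time in s.
With the tool pointing down it reaches from about 400 to 925 mm from the base axis. Payload 12.5 kg.
Tool frame: the origin (TCP) lies between the finger pads; the fingertips stand 25 mm ahead of it and the grasp point (between the pads) lies 6 mm ahead of it; z points along the fingers, y is the line along which they close (so a half turn about z gives the same grasp; the last joint's range is limited). The gripper opens to 95 mm and grips with 3 to 60 N. Pads are 20 mm wide; open, the fingers measure 119 mm over their backs; the gripper's body (75 mm by 180 mm) begins 59 mm behind the grasp point.
Start: joints at [1.041, 0.491, 1.559, -0, 1.092, -0.106], TCP at [257.002, 569.731, 239.661] pointing down, gripper open.
Joint ranges: [-3.1, 3.1], [-0.84, 2.19], [0.05, 2.79], [-1.13, 4.28], [0.06, 2.93], [-2.69, 2.69]. Speed limits (rad/s): [2.22, 2.22, 2.79, 3.14, 3.14, 3.14].

### API

Orientations are given as [roll, pitch, yaw] about the fixed x, y, z axes, in that order (R = Rz(yaw) Ry(pitch) Rx(roll)).
In Python, from cell import state, read_camera, job_done, cut_out gives the robot as it stands. The module is installed in compiled form; this text tells all that it offers.
- The arm moves only by the tool jog_arm, never from a script. Its argument "motion" is a list of rows, each a list of 2 entries, a list of its own where there are three numbers: the shift along the tool's x, y, z in mm, then the turn about the tool's z in rad. A call has 1 to 5 rows; each row is the pose to reach, as a shift and turn from the pose commanded when the call began, along the tool's axes at that moment; what a row does not reach only later rows make up. A row lasts 1/10 s, in which the tool goes at most 50 mm and 8.59 degrees, less where a joint would pass 70% of its speed; a pose out of reach is approached as far as the arm can. A call with a gripper value outside its range is refused whole. "grip" is the closure, from 0 (fully open) to 1 (shut), set as the call begins (left out, the last holds). The fingers move at their own pace and stop on an object; the grip force is fixed at half the most. Time passes only in rows, so rows that repeat a pose let the fingers close. It gives the time, the measured TCP pose, the force, the opening and the grip force at its end, in the units of the state.
- state(): the state, without advancing time (a new reading comes with each control period).
- read_camera(name): name is "scene" or "top" or "wrist"; returns a dict with "img" (480x640x3 uint8, blue, green, red), "vertical_fov" (degrees; the focal length in pixels is half the picture's height over the tangent of half this angle, whatever the lens; pixels are square), "cx", "cy" (the principal point, pixels), "extrinsics" (4x4, takes a point from camera to world coordinates). Camera axes: x right, y up, looking along -z (the intrinsics and any distortion apply to the point x, -y, -z); pixel columns grow to the right and rows downward; lengths in mm; the calibration is good to about 2 mm. A picture is of the moment at which its call begins. There is no depth.
- job_done(): hands the job in; it is judged then, once.
Trained networks look in a picture, given as the dict that the camera call returned (one of the last four; its "shot" number tells which), for a name from the list of things; names that differ only in an ending like _2 or _b are one class to them, and where a whole thing is asked for, a point or a joint stands for the part that bears it (a point fixed in the world has none). Each returns a list of dicts, best first, with "p" (0 to 1); they miss things now and then, are a little off and sometimes report something else, mostly with a low value. They report only what shows in the picture. A call takes as long as a camera call. They do not tell look-alikes from the thing itself.
- cut_out(name, picture): "region" (480x640 bool, what is visible of it) and "box" ([left, top, right, bottom] in pixels, round what is visible of it).
The state is a dict: "t": time; "joints": joint angles; "qvel": joint speeds; "tau": joint torques, N m; "eef_pos": TCP position; "tcp_rot": TCP orientation; "ft_force": force on the tool from outside, world axes, zero at the start; "moment": the same for the moment, N m; "opening": opening from 0.0 (shut) to 1.0 (fully open); "grip_force": force on a finger pad.
Only numpy, scipy, OpenCV 4.12 (cv2) and the standard library are available. Lean on these libraries where they do the work, as an engineer would, in place of code of your own. Each camera call takes 0.05 s, during which the arm holds its last target. There are 200 camera calls.

## Working session

There is one attempt and no reset: what is moved stays moved. The work goes in short steps, Python scripts to look and compute and a tool call to move; the robot and the scene stay as the last step left them, time stands still between calls to the robot, and variables do not carry over. Pictures are saved under pics/ and viewed, at most 10 in all, crops included, and the job is handed in when it is done.

Besides the shell and the picture viewer there is one more tool, called after "Emit:" as name([rows], argument=value, ...), one row to a line, values as JSON. jog_arm: Moves the arm, as the interface text tells. Its arguments: {"type":"object","properties":{"motion":{"type":"array"},"grip":{"type":"number"}},"required":["motion"]}

```bash
mkdir -p pics; python3 - <<'E'
from cell import *
import cv2,numpy as np
s=state();print(s['t'],s['eef_pos'],s['tcp_rot'],s['opening'])
ims=[]
for n in ["scene","top"]:
    c=read_camera(n);cv2.imwrite(f"pics/{n}.png",c['img']);print(n,c['vertical_fov'],c['cx'],c['cy'],np.round(c['extrinsics'],3).tolist(),[k for k in c])
    for o in ["stand","leaf","domino_center"]:
        for d in cut_out(o,c)[:3]: print(o,round(d['p'],2),d['box'])
    np.savez(f"{n}.npz",**{k:v for k,v in c.items()})
E
```

```text
0.0 [256.87492002 569.52945183 239.05112473] [-3.14045407e+00 -1.47211361e-04  2.71778858e+00] 1.003150951904203
scene 47.189500411605685 309.4324500573201 236.23020179048154 [[-0.309, -0.825, 0.473, 1097.902], [0.951, -0.273, 0.145, 112.27], [0.01, 0.495, 0.869, 1034.853], [0.0, 0.0, 0.0, 1.0]] ['img', 'vertical_fov', 'cx', 'cy', 'extrinsics', 'shot']
stand 0.75 [282.3, 186.5, 436.8, 323.1]
leaf 0.69 [295.7, 184.0, 383.1, 257.9]
leaf 0.47 [487.9, 314.8, 526.6, 358.1]
domino_center 0.72 [408.1, 187.5, 425.5, 199.6]
domino_center 0.56 [464.6, 260.5, 487.4, 277.6]
domino_center 0.55 [381.7, 244.2, 403.3, 264.6]
top 44.16901760013983 319.9428995676015 236.66332162022204 [[0.004, 0.979, -0.205, 282.831], [-1.0, 0.005, 0.004, -33.84], [0.004, 0.205, 0.979, 1470.634], [0.0, 0.0, 0.0, 1.0]] ['img', 'vertical_fov', 'cx', 'cy', 'extrinsics', 'shot']
stand 0.78 [223.8, 197.0, 348.8, 301.9]
leaf 0.73 [270.2, 231.5, 343.8, 295.3]
domino_center 0.63 [175.5, 260.7, 197.7, 276.6]
domino_center 0.61 [243.9, 236.0, 265.5, 247.8]
domino_center 0.55 [239.2, 320.0, 254.5, 338.7]
```

View pics/top.png

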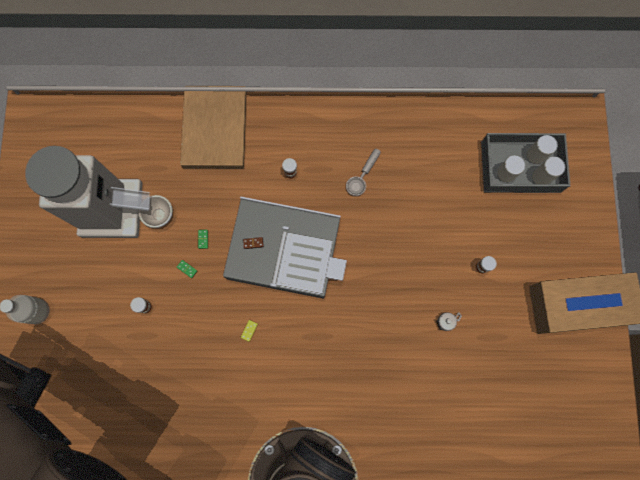

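View pics/scene.png

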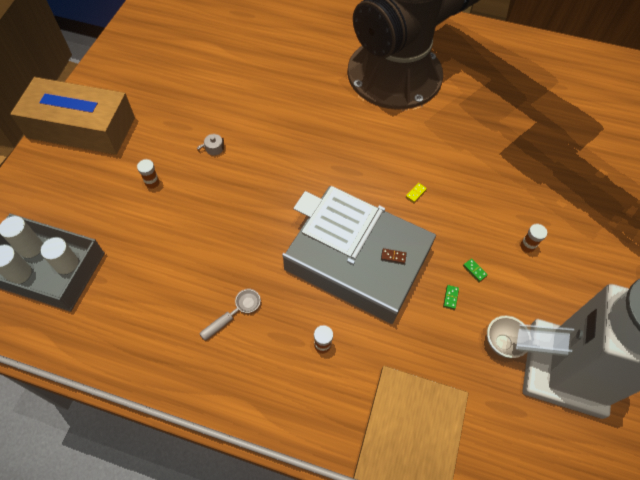

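Top view: the stand's top has corners at about (241,198), (340,215), (325,296) and (225,278). The brown domino is at (254,243), the tab at (338,268), and the green and yellow look-alikes lie off the stand. Next I'll fit the poses.

```bash
cat > h.py <<'E'
import numpy as np,cv2
def K(c): 
    f=240/np.tan(np.radians(float(c['vertical_fov']))/2); return f,float(c['cx']),float(c['cy'])
def ray(c,u,v,z):
    f,cx,cy=K(c);E=c['extrinsics'];d=E[:3,:3]@np.array([(u-cx)/f,-(v-cy)/f,-1]);o=E[:3,3]
    return o+d*(z-o[2])/d[2]
def proj(c,P):
    f,cx,cy=K(c);E=c['extrinsics'];q=(np.atleast_2d(P)-E[:3,3])@E[:3,:3]
    return np.c_[cx-f*q[:,0]/q[:,2],cy+f*q[:,1]/q[:,2]]
def w(pose,P):
    x,y,a=pose;P=np.atleast_2d(np.array(P,float));R=np.array([[np.cos(a),-np.sin(a)],[np.sin(a),np.cos(a)]])
    return np.c_[P[:,:2]@R.T+[x,y],P[:,2]]
def box(x0,x1,y0,y1,z0,z1): return [[x,y,z] for x in(x0,x1) for y in(y0,y1) for z in(z0,z1)]
E
python3 - <<'E'
from h import *
from cell import *
from scipy.optimize import minimize
cs=[read_camera(n) for n in("top","scene")]
ms=[]
for c in cs:
    m=cut_out("stand",c)[0]['region'].astype(np.uint8)
    l=cut_out("leaf",c)[0]['region'].astype(np.uint8)
    ms.append((m,l))
    print(m.sum(),l.sum(),(m&l).sum())
def cost(p,out=0):
    t=0
    for c,(m,l) in zip(cs,ms):
        u=cv2.bitwise_or(m,l)
        a=np.zeros_like(m);S=4
        h=cv2.convexHull(proj(c,w(p,box(-100,100,-125,125,0,60)+box(96,100,-125,125,60,70))).astype(np.float32))
        a=np.zeros((480,640),np.float32)
        big=np.zeros((1920,2560),np.uint8);cv2.fillPoly(big,[np.int32(np.round(h*4+1.5))],1)
        a=cv2.resize(big.astype(np.float32),(640,480),interpolation=cv2.INTER_AREA)
        lf=np.zeros_like(m)  # ignore leaf + tab zone outside the block
        k=(l==0)
        t+=np.abs(a-m)[k].sum()
    return t
c=cs[0]
P=np.array([ray(c,*q,60)[:2] for q in[(241,198),(340,215),(325,296),(225,278)]]);print(P, np.linalg.norm(np.roll(P,-1,0)-P,axis=1))
d=P[0]-P[3];p0=[*P.mean(0),np.arctan2(d[1],d[0])]
r=minimize(cost,p0,method="Nelder-Mead",options=dict(initial_simplex=np.array([p0]+[np.add(p0,e) for e in([8,0,0],[0,8,0],[0,0,.05])])))
print(p0,cost(p0),r.x,r.fun); np.save("pose.npy",r.x)
p=r.x
for c,n in zip(cs,"ts"):
    b=c['img'].copy();b=cv2.resize(b,None,fx=4,fy=4,interpolation=cv2.INTER_CUBIC)
    for Q in([(-100,-125),(96,-125),(96,125),(-100,125)],[(-95,0),(35,0),(35,-118),(-95,-118)],[(-55,-118),(-55,-160),(-5,-160),(-5,-118)]):
        cv2.polylines(b,[np.int32(proj(c,w(p,[(*q,60) for q in Q]))*4+1.5)],True,(255,255,0),1)
    u,v=proj(c,w(p,[0,0,60]))[0]*4; u,v=int(u),int(v)
    b=b[v-240:v+240,u-320:u+320]; cv2.imwrite(f"pics/fit_{n}.png",b)
    dm=[d for d in cut_out("domino_center",c)]
    for d in dm:
        bx=d['box'];g=d['region'];ys,xs=np.nonzero(g); col=c['img'][g].mean(0)
        q=ray(c,xs.mean(),ys.mean(),66)
        R=w((0,0,-p[2]),[q-[p[0],p[1],0]])[0]
        print(n,round(d['p'],2),np.round(col),q.round(1),"stand:",R.round(1))
i=np.hstack([cv2.imread("pics/fit_t.png")[:,120:520],cv2.imread("pics/fit_s.png")[:,120:520]]);cv2.imwrite("pics/fit.png",i)
E
```

```text
8874 3090 3086
12187 3742 3717
[[675.08756816 156.35391042]
 [633.12678265 -87.98611322]
 [433.89647794 -51.60007004]
 [476.0391441  188.48250643]] [247.91683015 202.52569825 243.75325195 201.62470533]
[np.float64(554.5374932130102), np.float64(51.31255839589544), np.float64(-0.16003069367667583)] 1379.25 [ 5.55837723e+02  5.41892055e+01 -1.85848496e-01] 948.8125
t 0.7 [ 73. 123.  79.] [570.4 245.   66. ] stand: [-21.  190.2  66. ]
t 0.66 [ 79. 134.  75.] [498.2 281.   66. ] stand: [-98.5 212.2  66. ]
t 0.65 [ 77. 167. 169.] [351.5 128.3  66. ] stand: [-214.5   35.    66. ]
t 0.41 [131. 132. 131.] [549.7  48.2  66. ] stand: [-4.9 -7.  66. ]
s 0.85 [ 50.  72. 109.] [560.8 124.9  66. ] stand: [-8.2 70.4 66. ]
s 0.76 [ 60. 157.  72.] [614.1 249.8  66. ] stand: [ 21.1 203.   66. ]
s 0.67 [ 51. 142.  73.] [540.6 283.1  66. ] stand: [-57.2 222.2  66. ]
s 0.62 [ 11. 192. 203.] [397.  133.5  66. ] stand: [-170.8   48.6   66. ]
```

View pics/fit.png

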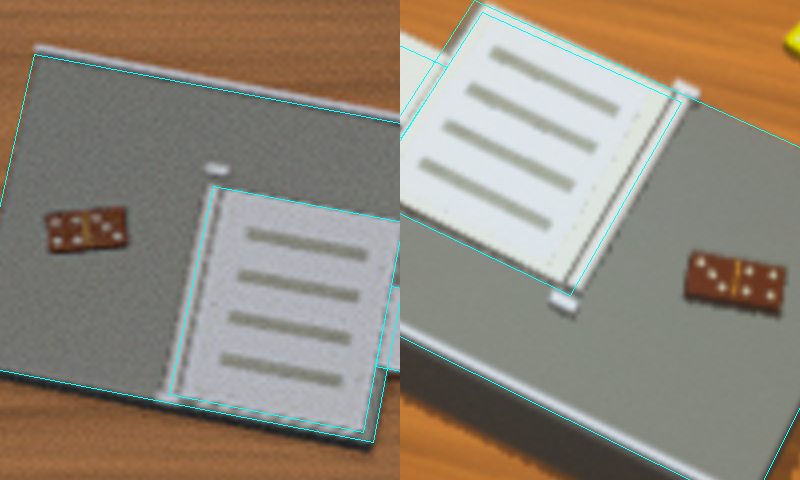

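The projected stand outline fits to within about 2 mm: stand at (556, 54), yaw −0.186, with the brown domino near stand (−8, 70) and turned about 15°. I'll go in at one yaw (tool x = stand +y, tool y = stand +x) with the fingers shut.

Emit:
jog_arm([
  [[-41, -29, 0], -0.13],
  [[-82, -58, 0], -0.26],
  [[-123, -87, 0], -0.4],
  [[-164, -117, 0], -0.53],
  [[-205, -146, 0], -0.67],
], grip=1)

```text
t: 1.3
eef_pos: [381.0, 356.6, 239.8]
tcp_rot: [3.141, 0.0, -2.9]
ft_force: [1.7, 0.4, -0.4]
opening: 0.637
grip_force: 0.0
```

```bash
cat >> h.py <<'E'
def togo(pose,tgt,yaw_t=1.385):
    from cell import state
    s=state();p=np.array(s['eef_pos']);a=s['tcp_rot'][2]
    d=w(pose,[tgt])[0]-p
    print("t",s['t'],"pos",p.round(1),"yaw",round(a,3),"stand",w((0,0,-pose[2]),[p-[pose[0],pose[1],0]])[0].round(1),"F",np.round(s['ft_force'],1),"op",round(s['opening'],2))
    print("shift",np.round([np.cos(a)*d[0]+np.sin(a)*d[1],np.sin(a)*d[0]-np.cos(a)*d[1],-d[2]],1),"turn",round(yaw_t-a,3))
E
python3 -c "
from h import *
togo(np.load('pose.npy'),[-58,70,239])
c=np.load('top.npz');p=np.load('pose.npy')
q=ray(c,254,243,70);print(w((0,0,-p[2]),[q-[p[0],p[1],0]]))"
```

```text
t 1.3 pos [381.  356.6 239.8] yaw -2.9 stand [-227.7  264.9  239.8] F [ 1.7  0.4 -0.4] op 0.64
shift [ -73.5 -247.7    0.8] turn 4.285
[[-8.07790325 65.57583243 70.        ]]
```

A positive tool turn lowers the yaw, so I'll correct for that.

Emit:
jog_arm([
  [[-14, -47, 0], 0.14],
  [[-28, -94, 0], 0.29],
  [[-42, -141, 0], 0.44],
  [[-56, -188, 0], 0.59],
  [[-68, -230, 0], 0.74],
])

```text
t: 1.8
eef_pos: [501.3, 148.6, 239.9]
tcp_rot: [3.141, 0.0, 2.631]
ft_force: [1.6, 0.3, 0.4]
opening: 0.214
grip_force: 0.0
```

Emit:
jog_arm([
  [[0, 0, 0], 0.14],
  [[0, 0, 0], 0.29],
  [[0, 0, 0], 0.44],
  [[0, 0, 0], 0.59],
  [[0, 0, 0], 0.74],
])

```text
t: 2.3
eef_pos: [500.4, 150.7, 239.7]
tcp_rot: [3.141, -0.0, 1.892]
ft_force: [-0.4, -0.7, -0.2]
opening: 0.002
grip_force: 0.0
```

Emit:
jog_arm([
  [[0, 0, 0], 0.14],
  [[0, 0, 0], 0.29],
  [[0, 0, 0], 0.43],
  [[0, 0, 0], 0.5],
])

```text
t: 2.7
eef_pos: [500.4, 150.8, 239.7]
tcp_rot: [3.141, -0.0, 1.393]
ft_force: [-0.7, -0.3, 0.2]
opening: 0.006
grip_force: 0.0
```

```bash
sed -i 's/round(yaw_t-a,3)/round((a-yaw_t+np.pi)%(2*np.pi)-np.pi,3)/' h.py
python3 -c "
from h import *
togo(np.load('pose.npy'),[-58,68,88])"
```

```text
t 2.7 pos [500.4 150.8 239.7] yaw 1.393 stand [-72.3  84.7 239.7] F [-0.7 -0.3  0.2] op 0.01
shift [-16.8  14.2 151.7] turn 0.008
```

```bash
python3 - <<'E'
from h import *
from cell import *
p=np.load('pose.npy')
c=read_camera("wrist");b=c['img'].copy();print(c['vertical_fov'],c['extrinsics'][:3,3])
for d in cut_out("domino_center",c):
    ys,xs=np.nonzero(d['region']);q=ray(c,xs.mean(),ys.mean(),69)
    r=cv2.minAreaRect(np.c_[xs,ys].astype(np.float32));k=np.array([ray(c,*x,70) for x in cv2.boxPoints(r)])
    print(d['p'],c['img'][d['region']].mean(0).round(),w((0,0,-p[2]),k-[p[0],p[1],0]).round(1).tolist())
for Q in([(-100,-125),(96,-125),(96,125),(-100,125)],[(-95,0),(35,0),(35,-118),(-95,-118)]):
    cv2.polylines(b,[np.int32(proj(c,w(p,[(*q,60) for q in Q])))],True,(255,255,0),1)
cv2.imwrite("pics/w1.png",b)
E
```

```text
62.93094453271754 [514.31912757 226.58470147 385.38951862]
0.9 [ 97. 244. 249.] [[-213.2, 56.0, 70.0], [-206.4, 77.2, 70.0], [-165.8, 67.9, 70.0], [-171.9, 46.3, 70.0]]
0.86 [111. 141. 193.] [[-26.3, 90.7, 70.0], [-3.8, 96.7, 70.0], [10.9, 49.4, 70.0], [-12.5, 42.9, 70.0]]
0.81 [134. 223. 158.] [[-44.7, 203.3, 70.0], [-3.6, 212.2, 70.0], [2.9, 191.9, 70.0], [-39.0, 182.6, 70.0]]
0.57 [135. 221. 135.] [[-108.3, 201.2, 70.0], [-90.3, 238.3, 70.0], [-70.6, 230.9, 70.0], [-88.0, 193.2, 70.0]]
```

View pics/w1.png

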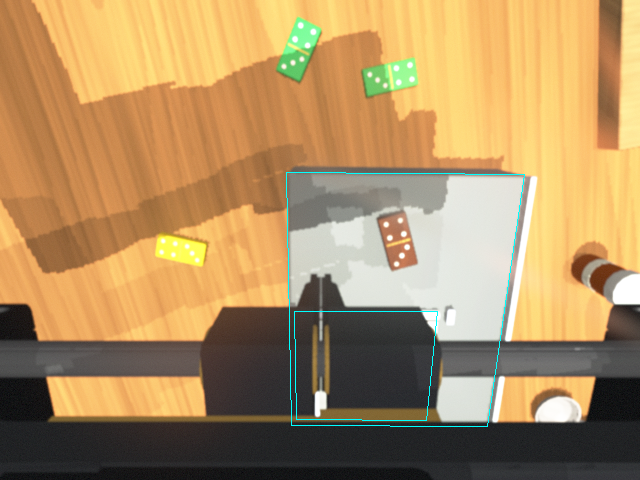

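The wrist view agrees: domino at stand (−8, 70), image (397,240). I'll come down behind it.

Emit:
jog_arm([
  [[-8, 8, 40], 0.008],
  [[-15, 16, 80], 0.008],
  [[-15, 16, 115], 0.008],
  [[-15, 16, 140], 0.008],
  [[-15, 16, 152], 0.008],
])

```text
t: 3.3
eef_pos: [512.9, 133.1, 85.6]
tcp_rot: [-3.139, 0.001, 1.392]
ft_force: [-0.7, -0.6, 0.7]
opening: 0.007
grip_force: 0.0
```

Emit:
jog_arm([
  [[0, 5, 0], 0],
  [[0, 10, 0], 0],
  [[0, 15, 0], 0],
  [[0, 20, 0], 0],
  [[0, 24, 0], 0],
])

```text
t: 3.8
eef_pos: [537.8, 128.9, 88.1]
tcp_rot: [3.141, -0.0, 1.39]
ft_force: [0.7, 0.9, 0.4]
opening: 0.007
grip_force: 0.0
```

```bash
python3 -c "
from h import *
togo(np.load('pose.npy'),[41,68,88])"
```

```text
t 3.8 pos [537.8 128.9  88.1] yaw 1.39 stand [-31.5  70.1  88.1] F [0.7 0.9 0.4] op 0.01
shift [-2.4 72.5  0.1] turn 0.005
```

Emit:
jog_arm([
  [[0, 6, 0], 0],
  [[0, 12, 0], 0],
  [[0, 18, 0], 0],
  [[0, 24, 0], 0],
  [[0, 30, 0], 0],
])

```text
t: 4.3
eef_pos: [567.2, 123.4, 87.6]
tcp_rot: [-3.141, -0.0, 1.39]
ft_force: [0.1, 0.3, 0.3]
opening: 0.001
grip_force: 0.1
```

Emit:
jog_arm([
  [[0, 6, 0], 0],
  [[0, 12, 0], 0],
  [[0, 18, 0], 0],
  [[0, 24, 0], 0],
  [[0, 30, 0], 0],
])

```text
t: 4.8
eef_pos: [596.7, 118.1, 87.6]
tcp_rot: [-3.142, -0.0, 1.39]
ft_force: [0.3, 0.7, 0.1]
opening: 0.007
grip_force: 0.0
```

Emit:
jog_arm([
  [[0, 4, 0], 0],
  [[0, 7, 0], 0],
  [[0, 9, 0], 0],
  [[0, 10, 0], 0],
  [[0, 10, 0], 0],
])

```text
t: 5.3
eef_pos: [606.1, 116.3, 87.6]
tcp_rot: [3.142, -0.0, 1.39]
ft_force: [-0.5, 0.8, 0.5]
opening: 0.003
grip_force: 0.0
```

```bash
python3 - <<'E'
from h import *
from cell import *
p=np.load('pose.npy');togo(p,[-30,-146,239])
for n in("top","scene","wrist"):
    c=read_camera(n)
    for d in cut_out("domino_center",c):
        ys,xs=np.nonzero(d['region'])
        r=cv2.minAreaRect(np.c_[xs,ys].astype(np.float32));k=np.array([ray(c,*x,70) for x in cv2.boxPoints(r)])
        k=w((0,0,-p[2]),k-[p[0],p[1],0])
        if abs(k[:,1].mean())<125 and abs(k[:,0].mean())<120: print(n,d['p'],k[:,:2].round().tolist(),k.mean(0).round(1))
    if n=="wrist":cv2.imwrite("pics/w2.png",c['img'])
E
```

```text
t 5.3 pos [606.1 116.3  87.6] yaw 1.39 stand [37.9 70.4 87.6] F [-0.5  0.8  0.5] op 0.0
shift [-216.   -69.  -151.4] turn 0.005
wrist 0.81 [[42.0, 92.0], [66.0, 93.0], [67.0, 69.0], [43.0, 69.0]] [54.7 80.7 70. ]
```

View pics/w2.png

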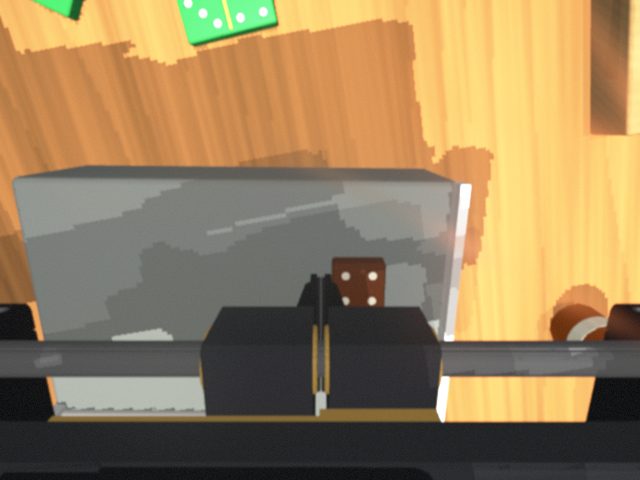

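The domino is squared to the stand but only at x = 42–67, because the fingertip is thinner than assumed. Another 12 mm of push will centre it.

Emit:
jog_arm([
  [[0, 4, 0], 0],
  [[0, 8, 0], 0],
  [[0, 10, 0], 0],
  [[0, 12, 0], 0],
  [[0, 12, 0], 0],
])

```text
t: 6.1
eef_pos: [618.1, 114.1, 87.6]
tcp_rot: [3.141, -0.0, 1.39]
ft_force: [-0.2, 0.0, -0.5]
opening: 0.004
grip_force: 0.0
```

Emit:
jog_arm([
  [[0, -10, 0], 0],
  [[0, -20, -30], 0],
  [[0, -20, -75], 0],
  [[0, -20, -120], 0],
  [[-25, -20, -165], 0],
])

```text
t: 6.6
eef_pos: [592.9, 95.4, 253.1]
tcp_rot: [3.142, -0.0, 1.392]
ft_force: [0.6, 0.1, 0.3]
opening: 0.007
grip_force: 0.0
```

Emit:
jog_arm([
  [[-45, -14, 0], 0.005],
  [[-90, -28, 0], 0.005],
  [[-135, -42, 0], 0.005],
  [[-180, -56, 0], 0.005],
  [[-191, -60, 0], 0.005],
], grip=0)

```text
t: 7.1
eef_pos: [497.9, -85.5, 251.4]
tcp_rot: [-3.141, 0.0, 1.382]
ft_force: [0.8, 0.2, 0.6]
opening: 0.369
grip_force: 0.0
```

```bash
python3 - <<'E'
from h import *
from cell import *
p=np.load('pose.npy');togo(p,[-30,-146,70])
for n in("top","scene","wrist"):
    c=read_camera(n)
    for d in cut_out("domino_center",c):
        ys,xs=np.nonzero(d['region'])
        r=cv2.minAreaRect(np.c_[xs,ys].astype(np.float32));k=np.array([ray(c,*x,70) for x in cv2.boxPoints(r)])
        k=w((0,0,-p[2]),k-[p[0],p[1],0])
        if abs(k[:,1].mean())<125 and abs(k[:,0].mean())<120: print(n,d['p'],k[:,:2].round().tolist(),k.mean(0).round(1))
    if n!="top": 
        b=c['img'].copy()
        for z in (62.5,):
            cv2.polylines(b,[np.int32(proj(c,w(p,[(x,y,z) for x,y in[(-55,-118),(-55,-160),(-5,-160),(-5,-118)]])))],True,(255,255,0),1)
        cv2.imwrite(f"pics/{n}3.png",b)
a=cv2.imread("pics/scene3.png")[130:330,220:480];a=cv2.resize(a,None,fx=2,fy=2,interpolation=cv2.INTER_CUBIC)
b=cv2.resize(cv2.imread("pics/wrist3.png"),(280,210))
o=np.zeros((400,800,3),np.uint8);o[:,:520]=a;o[:210,520:]=b;cv2.imwrite("pics/c3.png",o)
E
```

```text
t 7.1 pos [497.9 -85.5 251.4] yaw 1.382 stand [ -31.1 -148.   251.4] F [0.8 0.2 0.6] op 0.37
shift [  2.    1.1 181.4] turn -0.003
top 0.58 [[55.0, 92.0], [82.0, 91.0], [77.0, 42.0], [50.0, 44.0]] [65.8 67.3 70. ]
```

View pics/c3.png

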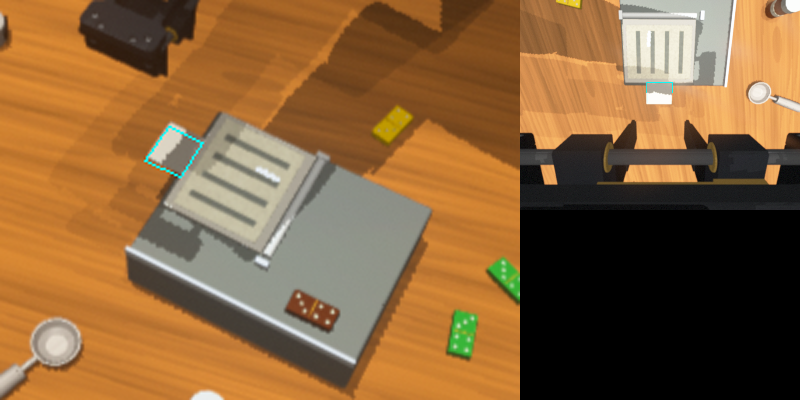

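The domino is well on the ledge at stand (66, 67). The tab sits off its θ = 0 outline, so the leaf is slightly raised; I'll estimate its angle.

```bash
python3 - <<'E'
from h import *
from cell import *
p=np.load('pose.npy')
def pts(L,a,dx=0,dy=0): return w(p,[(x+dx,dy-r*np.cos(a),62.5+r*np.sin(a)) for x,r in L])
L=[(-95,0),(35,0),(35,118),(-5,118),(-5,160),(-55,160),(-55,118),(-95,118)]
for n in("wrist","scene","top"):
    c=read_camera(n);r=cut_out("leaf",c)
    if not r: print(n,"none");continue
    m=r[0]['region'];S=4;res=[]
    for a in np.arange(-.04,.34,.02):
        for dx in(-4,-2,0,2,4):
          for dy in (-3,0,3):
            b=np.zeros((1920,2560),np.uint8);cv2.fillPoly(b,[np.int32(proj(c,pts(L,a,dx,dy))*4+1.5)],1)
            b=cv2.resize(b.astype(np.float32),(640,480),interpolation=cv2.INTER_AREA)
            res.append((np.minimum(b,m).sum()/np.maximum(b,m).sum(),round(a,2),dx,dy))
    print(n,r[0]['p'],sorted(res)[::-1][:5])
E
```

```text
wrist 0.78 [(np.float32(0.9548145), np.float64(0.1), 0, 3), (np.float32(0.95428336), np.float64(0.12), 0, 3), (np.float32(0.9527412), np.float64(0.08), 0, 3), (np.float32(0.9523763), np.float64(0.14), 0, 3), (np.float32(0.9511087), np.float64(0.06), 0, 3)]
scene 0.66 [(np.float32(0.95741785), np.float64(0.08), 0, 3), (np.float32(0.95419025), np.float64(0.06), 0, 3), (np.float32(0.9526891), np.float64(0.04), -2, 3), (np.float32(0.95087487), np.float64(0.06), -2, 3), (np.float32(0.9505857), np.float64(0.1), 0, 3)]
top 0.72 [(np.float32(0.3016664), np.float64(0.32), -2, 3), (np.float32(0.2996643), np.float64(0.3), -2, 3), (np.float32(0.29813012), np.float64(0.32), 0, 3), (np.float32(0.2973271), np.float64(0.28), -2, 3), (np.float32(0.29705283), np.float64(0.32), -4, 3)]
```

Leaf at about 0.09 rad, spine near y = +2, so the tab centre is near stand (−30, −144, 75). A vertical finger can't hook under the tab, so I'll straddle its ends, hold it lightly with the fingertips on both sides, and carry it round the arc.

Emit:
jog_arm([
  [[4, 1, 0], 0],
  [[4, 1, 0], 0],
  [[4, 1, 45], 0],
  [[4, 1, 90], 0],
  [[4, 1, 120], 0],
], grip=0)

```text
t: 8.2
eef_pos: [501.4, -79.2, 129.1]
tcp_rot: [-3.14, -0.0, 1.385]
ft_force: [0.8, -1.2, 0.5]
opening: 0.997
grip_force: 0.0
```

Emit:
jog_arm([
  [[0, 0, 20], 0],
  [[0, 0, 35], 0],
  [[0, 0, 43], 0],
  [[0, 0, 43], 0],
])

```text
t: 8.6
eef_pos: [502.0, -79.4, 87.7]
tcp_rot: [-3.14, -0.0, 1.385]
ft_force: [-0.2, 0.8, 0.7]
opening: 0.998
grip_force: 0.0
```

Emit:
jog_arm([
  [[0, 0, 0], 0],
  [[0, 0, 0], 0],
  [[0, 0, 0], 0],
  [[0, 0, 0], 0],
  [[0, 0, 0], 0],
], grip=1)

```text
t: 9.1
eef_pos: [502.2, -79.5, 88.6]
tcp_rot: [3.141, -0.0, 1.385]
ft_force: [0.3, 0.5, -0.7]
opening: 0.636
grip_force: 0.0
```

Emit:
jog_arm([
  [[0, 0, 0], 0],
  [[0, 0, 0], 0],
])

```text
t: 9.3
eef_pos: [499.1, -78.9, 87.6]
tcp_rot: [-3.134, -0.0, 1.385]
ft_force: [-13.2, -1.0, 0.8]
opening: 0.521
grip_force: 30.0
```

```bash
python3 -c "
from h import *
togo(np.load('pose.npy'),[-30,-143,88])
from math import *
# incremental arc: tab grip at r about spine (y=2,z=62.5)
r=146;a0=0.09
for a in [a0+i*0.0763 for i in range(0,41)]:
    print(round(a,2),round(-r*cos(a)+r*cos(a0),1),round(-(r*sin(a)-r*sin(a0)),1),end=' | ')
"
```

```text
t 9.3 pos [499.1 -78.9  87.6] yaw 1.385 stand [ -31.2 -141.2   87.6] F [-13.2  -1.    0.8] op 0.52
shift [-1.8  1.2 -0.4] turn 0.0
0.09 0.0 -0.0 | 0.17 1.4 -11.0 | 0.24 3.7 -22.0 | 0.32 6.8 -32.7 | 0.4 10.7 -43.1 | 0.47 15.3 -53.2 | 0.55 20.8 -62.9 | 0.62 26.9 -72.2 | 0.7 33.8 -81.0 | 0.78 41.3 -89.2 | 0.85 49.4 -96.9 | 0.93 58.0 -103.9 | 1.01 67.2 -110.2 | 1.08 76.8 -115.8 | 1.16 86.9 -120.6 | 1.23 97.2 -124.7 | 1.31 107.9 -128.0 | 1.39 118.7 -130.4 | 1.46 129.8 -132.0 | 1.54 140.9 -132.8 | 1.62 152.0 -132.7 | 1.69 163.1 -131.8 | 1.77 174.1 -130.0 | 1.84 184.9 -127.4 | 1.92 195.5 -124.0 | 2.0 205.8 -119.8 | 2.07 215.8 -114.8 | 2.15 225.3 -109.1 | 2.23 234.4 -102.6 | 2.3 243.0 -95.5 | 2.38 251.0 -87.7 | 2.46 258.4 -79.4 | 2.53 265.1 -70.5 | 2.61 271.1 -61.2 | 2.68 276.4 -51.4 | 2.76 280.9 -41.2 | 2.84 284.7 -30.7 | 2.91 287.6 -19.9 | 2.99 289.7 -9.0 | 3.07 291.0 2.1 | 3.14 291.4 13.2 |
```

Gripped at 49.5 mm opening, which matches the 50 mm tab. I'll relax the 3 mm sideways offset and start the arc.

Emit:
jog_arm([
  [[1, -3, -11], 0],
  [[4, -3, -22], 0],
  [[7, -3, -32], 0],
  [[11, -3, -43], 0],
  [[15, -3, -53], 0],
])

```text
t: 9.8
eef_pos: [501.7, -63.5, 142.3]
tcp_rot: [-3.141, -0.0, 1.385]
ft_force: [-2.8, 3.4, -4.7]
opening: 0.523
grip_force: 30.0
```

Emit:
jog_arm([
  [[5, 0, -10], 0],
  [[11, 0, -19], 0],
  [[18, 0, -27], 0],
  [[26, 0, -36], 0],
  [[34, 0, -43], 0],
])

```text
t: 10.3
eef_pos: [508.1, -30.6, 185.4]
tcp_rot: [-3.142, 0.001, 1.385]
ft_force: [-6.0, -5.0, 1.5]
opening: 0.515
grip_force: 30.0
```

```bash
python3 - <<'E'
from h import *
from cell import *
togo(np.load('pose.npy'),[-31,2,62.5+144+12.5])
c=read_camera("scene");cv2.imwrite("pics/s4.png",cv2.resize(c['img'][100:340,200:520],None,fx=2,fy=2))
E
```

```text
t 10.3 pos [508.1 -30.6 185.4] yaw 1.385 stand [-31.3 -92.1 185.4] F [-6.  -5.   1.5] op 0.52
shift [ 94.1   0.3 -33.6] turn 0.0
```

View pics/s4.png

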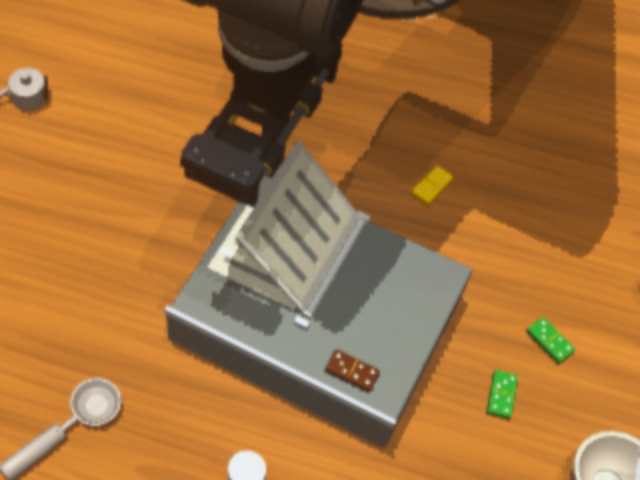

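The leaf is following at about 0.87 rad and the domino hasn't moved. I'll carry on past upright.

Emit:
jog_arm([
  [[9, 0, -7], 0],
  [[18, 0, -13], 0],
  [[27, 0, -19], 0],
  [[37, 0, -24], 0],
  [[48, 0, -28], 0],
])

```text
t: 10.85
eef_pos: [517.2, 16.7, 213.7]
tcp_rot: [3.141, 0.001, 1.385]
ft_force: [-6.0, -4.0, 6.6]
opening: 0.511
grip_force: 30.0
```

Emit:
jog_arm([
  [[11, 0, -3], 0],
  [[21, 0, -6], 0],
  [[32, 0, -7], 0],
  [[43, 0, -8], 0],
  [[54, 0, -8], 0],
])

```text
t: 11.35
eef_pos: [527.5, 70.3, 222.0]
tcp_rot: [3.14, -0.0, 1.386]
ft_force: [-5.9, -1.3, 9.9]
opening: 0.481
grip_force: 29.9
```

Emit:
jog_arm([
  [[11, 0, 1], 0],
  [[22, 0, 3], 0],
  [[33, 0, 5], 0],
  [[43, 0, 9], 0],
  [[53, 0, 13], 0],
])

```text
t: 11.85
eef_pos: [537.3, 122.4, 207.1]
tcp_rot: [3.141, -0.0, 1.385]
ft_force: [-0.1, -0.5, 0.3]
opening: 0.052
grip_force: 0.0
```

Emit:
jog_arm([
  [[10, 0, 5], 0],
  [[19, 0, 11], 0],
  [[28, 0, 17], 0],
  [[37, 0, 24], 0],
  [[45, 0, 32], 0],
])

```text
t: 12.35
eef_pos: [545.4, 166.5, 174.7]
tcp_rot: [3.142, -0.0, 1.385]
ft_force: [-1.1, 0.9, 0.0]
opening: 0.011
grip_force: 0.0
```

```bash
python3 -c "
from h import *
p=np.load('pose.npy')
togo(p,[-31,147,75])"
```

```text
t 12.35 pos [545.4 166.5 174.7] yaw 1.385 stand [-31.  108.5 174.7] F [-1.1  0.9  0. ] op 0.01
shift [38.5  0.  99.7] turn -0.0
```

The grip slipped off near upright. I'll check where the leaf stayed.

```bash
python3 - <<'E'
from h import *
from cell import *
p=np.load('pose.npy')
c=read_camera("scene")
L=[(-95,0),(35,0),(35,118),(-5,118),(-5,160),(-55,160),(-55,118),(-95,118)]
b=cv2.resize(c['img'][60:360,160:560],None,fx=2,fy=2)
for a,k in((1.4,(0,0,255)),(1.6,(0,255,0)),(1.8,(255,255,0)),(2.0,(255,0,255))):
    q=proj(c,w(p,[(x,2-r*np.cos(a),62.5+r*np.sin(a)) for x,r in L]));cv2.polylines(b,[np.int32((q-[160,60])*2)],True,k,1)
cv2.imwrite("pics/s5.png",b)
E
```

```text
(no output)
```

View pics/s5.png

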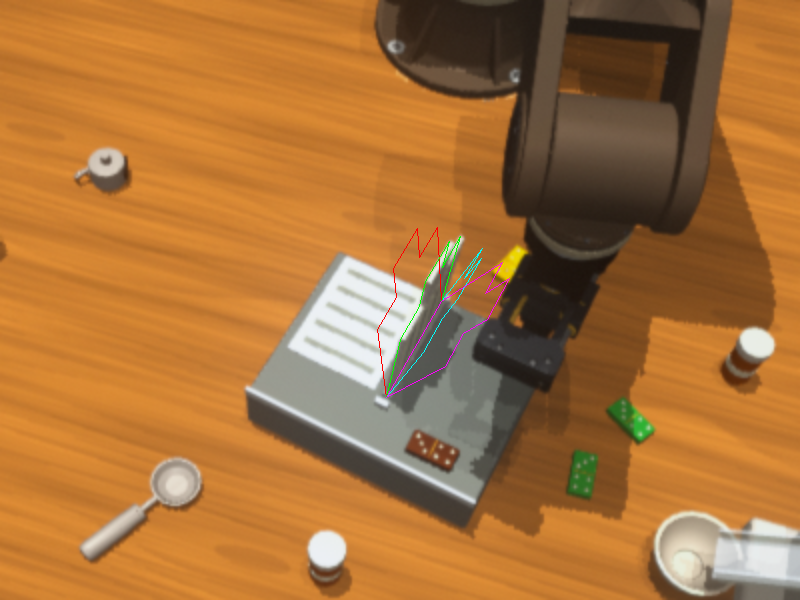

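The leaf stayed at about 1.6 rad. I'll go up and over to its right side, then push it down the rest of the way with the closed fingertip.

Emit:
jog_arm([
  [[0, 0, -45], 0],
  [[0, 0, -90], 0],
  [[-45, 0, -92], 0],
  [[-90, 0, -92], 0],
  [[-135, 0, -92], 0],
], grip=1)

```text
t: 12.9
eef_pos: [519.8, 32.0, 267.5]
tcp_rot: [3.141, -0.0, 1.386]
ft_force: [0.9, -1.0, -0.0]
opening: 0.003
grip_force: 0.0
```

Emit:
jog_arm([
  [[-12, 0, 0], 0],
  [[-12, 0, 0], 0],
  [[-12, 0, 25], 0],
  [[-12, 0, 42], 0],
  [[-12, 0, 42], 0],
])

```text
t: 13.4
eef_pos: [517.5, 22.6, 223.5]
tcp_rot: [-3.138, 0.0, 1.386]
ft_force: [-0.2, 0.7, -0.7]
opening: 0.007
grip_force: 0.0
```

```bash
python3 - <<'E'
from h import *
from math import *
p=np.load('pose.npy');r=135
g=lambda a:(2-r*cos(a)-2.5*sin(a)-10, 62.5+r*sin(a)-2.5*cos(a)+25)
togo(p,[-31,*g(1.6)])
from cell import state
for k in range(0,33):
    a=1.6+k*.05;y,z=g(a);print(round(a,2),round(y,1),round(z,1),end=' | ')
E
```

```text
t 13.4 pos [517.5  22.6 223.5] yaw 1.386 stand [-31.8 -38.1 223.5] F [-0.2  0.7 -0.7] op 0.01
shift [31.6  0.8  1. ] turn 0.001
1.6 -6.6 222.5 | 1.65 0.2 222.3 | 1.7 6.9 221.7 | 1.75 13.6 220.8 | 1.8 20.2 219.5 | 1.85 26.8 218.0 | 1.9 33.3 216.1 | 1.95 39.7 213.8 | 2.0 45.9 211.3 | 2.05 52.0 208.4 | 2.1 58.0 205.3 | 2.15 63.8 201.8 | 2.2 69.4 198.1 | 2.25 74.9 194.1 | 2.3 80.1 189.8 | 2.35 85.1 185.3 | 2.4 89.9 180.5 | 2.45 94.4 175.5 | 2.5 98.7 170.3 | 2.55 102.7 164.9 | 2.6 106.4 159.2 | 2.65 109.8 153.4 | 2.7 113.0 147.5 | 2.75 115.8 141.3 | 2.8 118.4 135.1 | 2.85 120.6 128.7 | 2.9 122.5 122.2 | 2.95 124.1 115.7 | 3.0 125.3 109.0 | 3.05 126.2 102.3 | 3.1 126.8 95.6 | 3.15 127.0 88.9 | 3.2 126.9 82.1 |
```

Emit:
jog_arm([
  [[10, 0, 0], 0],
  [[20, 0, 1], 0],
  [[31, 0, 1], 0],
  [[38, 0, 1], 0],
  [[45, 0, 2], 0],
])

```text
t: 13.9
eef_pos: [526.6, 66.5, 223.8]
tcp_rot: [3.141, -0.0, 1.386]
ft_force: [-0.9, -0.9, 1.1]
opening: 0.01
grip_force: 0.4
```

Emit:
jog_arm([
  [[7, 0, 1], 0],
  [[13, 0, 2], 0],
  [[20, 0, 4], 0],
  [[26, 0, 6], 0],
  [[33, 0, 8], 0],
])

```text
t: 14.4
eef_pos: [532.5, 98.4, 215.1]
tcp_rot: [-3.141, -0.0, 1.385]
ft_force: [0.5, -0.0, 0.5]
opening: 0.007
grip_force: 0.4
```

Emit:
jog_arm([
  [[6, 0, 3], 0],
  [[12, 0, 5], 0],
  [[18, 0, 8], 0],
  [[24, 0, 12], 0],
  [[30, 0, 16], 0],
])

```text
t: 14.9
eef_pos: [538.1, 128.0, 199.0]
tcp_rot: [3.142, -0.0, 1.385]
ft_force: [0.0, -1.0, -0.4]
opening: 0.003
grip_force: 0.3
```

```bash
python3 - <<'E'
from h import *
from cell import *
p=np.load('pose.npy')
togo(p,[-31,89.9,180.5])
c=read_camera("scene")
L=[(-95,0),(35,0),(35,118),(-5,118),(-5,160),(-55,160),(-55,118),(-95,118)]
b=cv2.resize(c['img'][60:360,160:560],None,fx=2,fy=2)
for a,k in((1.6,(0,255,0)),(2.,(255,255,0)),(2.2,(255,0,255))):
    q=proj(c,w(p,[(x,2-r*np.cos(a),62.5+r*np.sin(a)) for x,r in L]));cv2.polylines(b,[np.int32((q-[160,60])*2)],True,k,1)
cv2.imwrite("pics/s6.png",b)
E
```

```text
t 14.9 pos [538.1 128.  199. ] yaw 1.385 stand [-31.   69.3 199. ] F [ 0.  -1.  -0.4] op 0.0
shift [20.6  0.  18.5] turn -0.0
```

View pics/s6.png

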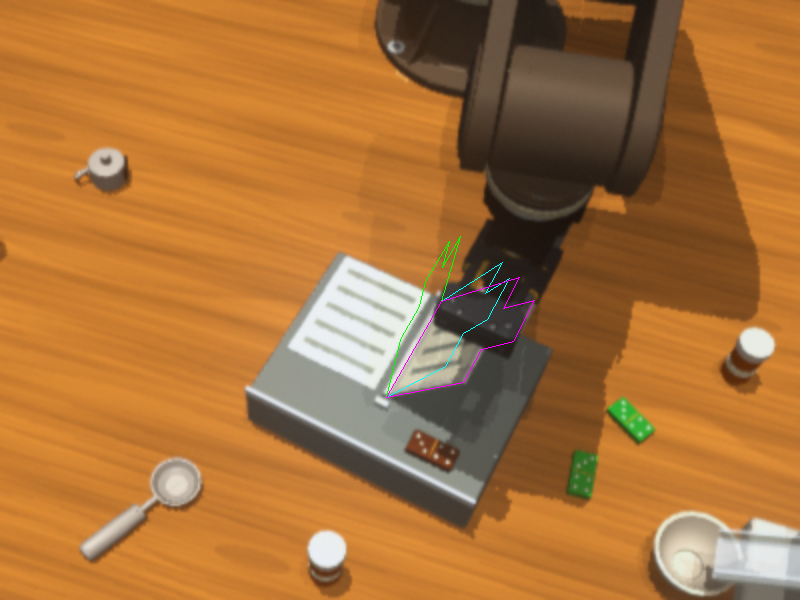

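The leaf is at 2.2 rad and following the finger. I'll continue, slowing near the end.

Emit:
jog_arm([
  [[5, 0, 4], 0],
  [[11, 0, 8], 0],
  [[16, 0, 13], 0],
  [[20, 0, 18], 0],
  [[25, 0, 23], 0],
])

```text
t: 15.45
eef_pos: [542.7, 152.4, 175.9]
tcp_rot: [-3.142, -0.0, 1.385]
ft_force: [0.3, -0.7, -0.2]
opening: 0.005
grip_force: 0.2
```

Emit:
jog_arm([
  [[4, 0, 5], 0],
  [[8, 0, 10], 0],
  [[12, 0, 16], 0],
  [[15, 0, 22], 0],
  [[18, 0, 28], 0],
])

```text
t: 15.95
eef_pos: [546.0, 170.0, 147.8]
tcp_rot: [3.142, -0.0, 1.385]
ft_force: [-0.4, 0.1, 0.2]
opening: 0.003
grip_force: 0.2
```

Emit:
jog_arm([
  [[3, 0, 6], 0],
  [[5, 0, 12], 0],
  [[7, 0, 18], 0],
  [[9, 0, 25], 0],
  [[10, 0, 31], 0],
])

```text
t: 16.45
eef_pos: [547.8, 179.7, 116.7]
tcp_rot: [-3.142, -0.0, 1.385]
ft_force: [0.3, 1.0, 0.1]
opening: 0.005
grip_force: 0.2
```

Emit:
jog_arm([
  [[1, 0, 5], 0],
  [[2, 0, 10], 0],
  [[2, 0, 14], 0],
  [[2, 0, 17], 0],
  [[2, 0, 20], 0],
])

```text
t: 16.95
eef_pos: [548.2, 181.5, 97.2]
tcp_rot: [3.141, -0.0, 1.385]
ft_force: [0.1, 0.4, 0.3]
opening: 0.005
grip_force: 0.2
```

Emit:
jog_arm([
  [[0, 0, 2], 0],
  [[0, 0, 3], 0],
  [[0, 0, 4], 0],
  [[0, 0, 5], 0],
  [[0, 0, 6], 0],
])

```text
t: 17.45
eef_pos: [548.2, 181.5, 91.4]
tcp_rot: [3.141, -0.0, 1.385]
ft_force: [1.2, -0.4, 1.0]
opening: 0.007
grip_force: 0.1
```

```bash
python3 -c "
from h import *
togo(np.load('pose.npy'),[-31,127,89])"
```

```text
t 17.45 pos [548.2 181.5  91.4] yaw 1.385 stand [-31.  123.7  91.4] F [ 1.2 -0.4  1. ] op 0.01
shift [3.3 0.  2.4] turn -0.0
```

Emit:
jog_arm([
  [[0, 0, 1], 0],
  [[0, 0, 2], 0],
  [[0, 0, 3], 0],
  [[0, 0, 3], 0],
  [[0, 0, 3], 0],
])

```text
t: 17.95
eef_pos: [548.3, 181.5, 90.0]
tcp_rot: [3.14, -0.0, 1.385]
ft_force: [-4.8, -0.3, 18.5]
opening: 0.006
grip_force: 9.4
```

Emit:
jog_arm([
  [[0, 0, 1], 0],
  [[0, 0, 2], 0],
  [[0, 0, 2], 0],
  [[0, 0, 2], 0],
])

```text
t: 18.35
eef_pos: [548.4, 181.6, 89.6]
tcp_rot: [3.139, -0.001, 1.385]
ft_force: [-9.5, -2.5, 38.4]
opening: 0.005
grip_force: 18.9
```

It is pressed flat, with the fingertip at 65 mm, which matches the leaf's top surface. I'll back off and verify.

Emit:
jog_arm([
  [[0, 0, -4], 0],
  [[0, 0, -10], 0],
  [[0, 0, -30], 0],
  [[0, 0, -70], 0],
  [[0, 0, -110], 0],
])

```text
t: 18.85
eef_pos: [547.9, 181.4, 197.1]
tcp_rot: [-3.14, 0.001, 1.385]
ft_force: [0.4, 0.0, 0.4]
opening: 0.007
grip_force: 0.0
```

Emit:
jog_arm([
  [[0, -40, -20], 0],
  [[0, -80, -40], 0],
  [[0, -100, -60], 0],
  [[0, -100, -60], 0],
])

```text
t: 19.25
eef_pos: [448.6, 200.6, 258.8]
tcp_rot: [3.138, -0.002, 1.386]
ft_force: [0.3, 0.6, 0.4]
opening: -0.002
grip_force: 0.0
```

```bash
python3 - <<'E'
from h import *
from cell import *
p=np.load('pose.npy');togo(p,[0,0,0])
c=read_camera("scene");m=cut_out("leaf",c)[0]['region']
L=[(-95,0),(35,0),(35,118),(-5,118),(-5,160),(-55,160),(-55,118),(-95,118)]
b=cv2.resize(c['img'][100:350,220:540],None,fx=2.4,fy=2.4)
for a,k in((3.14,(0,255,0)),(3.0,(255,0,255))):
    q=proj(c,w(p,[(x,2-r*np.cos(a),62.5+r*np.sin(a)) for x,r in L]));cv2.polylines(b,[np.int32((q-[220,100])*2.4)],True,k,1)
cv2.imwrite("pics/s7.png",b)
E
```

```text
t 19.25 pos [448.6 200.6 258.8] yaw 1.386 stand [-132.4  124.1  258.8] F [0.3 0.6 0.4] op -0.0
shift [-124.3  132.3  258.8] turn 0.001
```

View pics/s7.png

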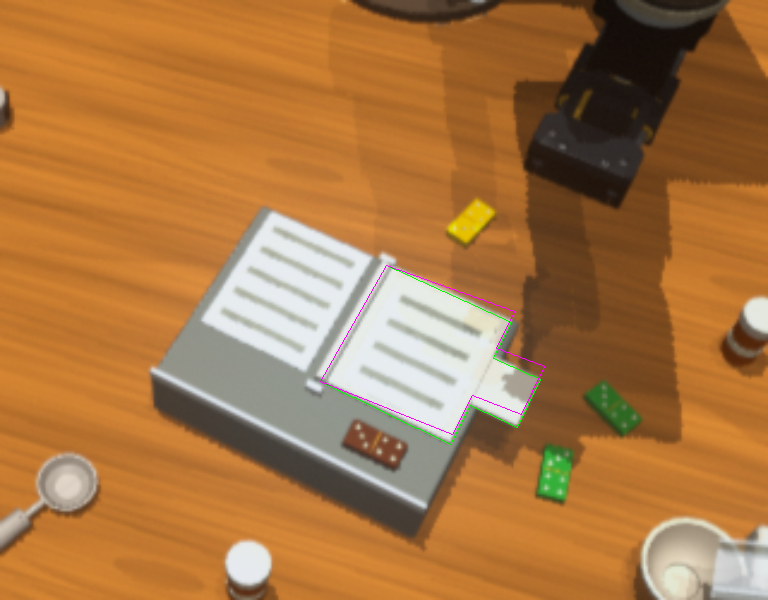

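The leaf matches the 3.14 rad outline, the domino is clear of it on the ledge, and the robot is touching nothing.

```bash
python3 -c "
from cell import *
print(job_done())"
```

```text
the job is handed in; nothing more can be done
None
```

I handed the job in at about 19 s: the domino is on the ledge clear of the leaf, and the leaf lies flat on the left-hand page. I did not get a fingertip under the tab, because the tool only points down; I held the tab by its ends, which slipped off near upright, and pushed the leaf the rest of the way with the closed fingertip, pressing it flat at up to 38 N at the end.

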